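Sweep the guarded switch bank off at closing time

ROBOT

A 7-joint arm with a two-finger parallel gripper is mounted at the origin on the work surface; the furniture and walls round the work are solid. World frame = base frame: x ahead of the robot, y to its left, z up, the work surface at z = 0. Lengths are in m, angles in rad, forces in N, time in s.
With the tool pointing down it reaches from about 0.4 to 0.85 m from the base axis. Payload 10.4 kg.
Tool frame: the origin (TCP) lies midway between the tips of the shut fingers; the grasp point (between the pads) lies 19 mm behind it; y points along the fingers, x is the direction in which the jaws open and shut, and the axes are right-handed (so a half turn about y gives the same grasp; the last joint's range is limited). The gripper opens to 87 mm and grips with 3 to 60 N. Pads are 19 mm wide; open, the fingers measure 117 mm over their backs; the gripper's body (75 mm by 190 mm) begins 51 mm behind the grasp point.
Start: joints at [-1.139, 0.332, -0.065, 1.46, 0.022, 1.35, -0.088], TCP at [0.275, 0.561, 0.223] pointing down, gripper open.
Joint ranges: [-2.6, 2.6], [-0.5, 2.12], [-1.47, 1.34], [0.16, 2.42], [-1.27, 4.41], [0.06, 2.06], [-2.6, 2.6]. Speed limits (rad/s): [2.22, 2.22, 2.79, 2.79, 3.14, 3.14, 3.14].

INTERFACE

Orientations are given as a unit quaternion [x, y, z, w].
In Python, from bench import * gives the robot as it stands.
- The arm moves only by the tool jog_arm, never from a script. Its argument "commands" is a list of rows, each an object with "translation": the shift along the world's x, y, z in mm, a list of three; "twist": the turn about the world's z in rad. A call has 1 to 20 rows; each row shifts and turns the commanded pose from where the row before left it; what a row does not reach is not made up. A row lasts 1/10 s, in which the tool goes at most 50 mm and 8.59 degrees, less where a joint would pass 70% of its speed; a pose out of reach is approached as far as the arm can. A call is refused whole if a number of a shift passes 50 or a number of a turn 0.15, either way. A call with a gripper value outside its range is refused whole. "grip" is the closure, from 0 (fully open) to 1 (shut), set as the call begins (left out, the last holds). The fingers move at their own pace and stop on an object; "grip_force" is the grip in N (left out, the last holds). Time passes only in rows, so rows that do not move let the fingers close. It gives the time, the measured TCP pose, the force and the opening at its end, in the units of the state.
- read_state(): the state, without advancing time (a new reading comes with each control period).
- camera(name): name is "scene" or "top" or "wrist"; returns a dict with "img" (420x560x3 uint8, red, green, blue), "fx", "fy", "cx", "cy" (pixels), "cam_to_world" (4x4, takes a point from camera to world coordinates). Camera axes: x right, y down, z forward; pixel columns grow to the right and rows downward; lengths in m; the calibration is good to about 2 mm. A picture is of the moment at which its call begins. There is no depth.
- close_job(): hands the job in, once; it reports no verdict.
The state is a dict: "time": time; "joint_positions": joint angles; "joint_vel": joint speeds; "joint_torque": joint torques, N m; "ee_pos": TCP position; "eef_rot": TCP orientation; "ft_force": force on the tool from outside, world axes, zero at the start; "torque": the same for the moment, N m; "width": finger opening in m.
Only numpy, scipy, OpenCV 4.12 (cv2) and the standard library are available. Lean on these libraries where they do the work, as an engineer would, in place of code of your own. Each camera call takes 0.05 s, during which the arm holds its last target.

TASK

Closing time: shut down the guarded switch box on the bench. Push its blue release tab in so that the guard pops up, swing the guard right over until it rests fully open, then switch all four rockers off in one fingertip drag along the row without lifting off part-way, and swing the guard shut again until it snaps home. Leave the things round the box where they are.

Things in the scene. Friction and masses are not known exactly. Their poses are not given: they have to be found in the camera images.
- switch_box: light grey switch box fixed to the table, 80 mm (x) by 250 mm (y), dark deck 46 mm above the table, under a grey-framed clear guard (shut: top 67 mm above the table). Origin: centre of its underside, on the table; x points from its front (blue tab) to its hinge side, y left along the row, z up; turned up to 0.2 rad either way. Four off-white rockers at x = 0, y = +75, +25, -25, -75 mm
- row_left (a point): point on the row's centre line just past the left end of the leftmost rocker (box y = +100 mm), at the height of a rocker's level half, 52 mm above the table. Each rocker is 30 mm (x) by 44 mm (y), gaps 6 mm, a shallow V on top, tipping along the row. On: its right (-y) end stands up to 60 mm above the table with a red flank, its left half is level at 52 mm. Off: the mirror image
- row_right (a point): same point at the right end of the row (box y = -100 mm). A closed fingertip drawn from left to right with its lowest point 53 to 55 mm above the table presses each raised right end past the middle and it snaps off, some 2 N each; a raised end hit from its red flank does not yield, and drawing right to left would switch rockers on
- switch1 (a joint): leftmost rocker: +0.18 rad on, -0.18 rad off; over-centre spring, so it stays only in these two
- switch2 (a joint): second rocker from the left, same values
- switch3 (a joint): third rocker from the left, same values
- switch4 (a joint): rightmost rocker, same values
- latch (a joint): how far the release tab is pushed in (towards the box's +x): 0 at rest, 0.007 m at its stop; the guard is freed at about 0.004 m. A spring of 2 N at rest, 4 N at the stop, pushes it out again
- tab (a point): middle of the outer face of the blue release tab in the middle of the box's front, 50 mm before the box's origin, 26 mm above the table; moves with the latch. Tab 40 mm wide (y), 24 mm high, 10 mm proud of the box's front. The space in front of and above it is free; the guard's pull tongue is 54 mm to its left
- guard (a joint): opening angle of the guard: 0 shut, about 0.22 when popped ajar by two spring pins, 2.4 rad fully open, leaning back beyond the hinge. 80 g, damped hinge; it falls open beyond about 1.7 rad, below 1.4 it falls back onto the pins. To shut it from ajar push its front edge down with some 5 N until the latch snaps over
- guard_hinge (a point): middle of the guard's hinge line, along the box's y at x = +38 mm, 66 mm above the table. Fully open, the guard's free edge (78 mm from the hinge) stands 0.12 m above the table, 0.10 m beyond the box's middle. Under the guard two 8 mm spring pins (x = -26, y = +-113 mm) rise to 78 mm, and the blue latch post (x = -36 to -28 mm, within 14 mm of the middle) to 63 mm above the table
- tongue (a point): gripping point on the guard's grey pull tongue; moves with the guard. The tongue stands 34 mm out from the guard's front, 60 mm left of the middle; 12 mm thick (y), 9 mm high, flush with the guard's top; this point is 24 mm out from the front, 102 mm from the hinge line and 3.5 mm below it (63 mm above the table) when shut. Pinched along y the guard can pivot between the fingers
- guard_press (a point): point on top of the guard's front frame bar, in the middle, 70 mm from the hinge line: press down here to shut it (67 mm above the table when shut)
- warmer_b: bystander: grey domed vial warmer on a round black base, 122x112x56 mm, left of the box; origin at the centre of its underside
- dropper_left: bystander: amber dropper bottle, 39 mm wide, 102 mm tall, left of the box; origin at the centre of its underside
- label_roll: bystander: white label roll lying flat, 64 mm across, 26 mm high, in the tray; origin at the centre of its underside
- pine_tray: bystander: divided pine tray, 200x158x42 mm, right of the box; origin at the centre of its underside
- spray: bystander: clear trigger spray bottle with white head, 194 mm tall, standing in the tray; origin at its underside
- beaker: bystander: clear beaker, 47 mm across, 55 mm tall, in the tray; origin at the centre of its underside

How it is judged:
On the way, in this order (a step that is already met when the one before it is completed fails the run):
1. the release tab is pushed in (value of joint latch above 0.0035 m).
2. the guard rests fully open, with all four switches still on (value of joint guard above 2.2 rad and value of joint each of switch1, switch2, switch3, switch4 above 0.1 rad), for 0.2 s.
3. all four switches are off, the guard still open (value of joint guard above 1.6 rad and value of joint each of switch1, switch2, switch3, switch4 below -0.12 rad), for 0.2 s.
At the end, for the whole second after the job is handed in: all four switches are off (each below -0.12 rad), the guard is shut (below 0.03 rad) and its release tab has sprung back out (less than 2 mm in) (value of joint each of switch1, switch2, switch3, switch4 below -0.12 rad and value of joint guard below 0.03 rad and value of joint latch below 0.002 m); the robot touches nothing.
It fails at once if the fingers lift off the row (grasp point more than 12 cm above the table) when some switches are off and others still on (value of joint any of switch1, switch2, switch3, switch4 below -0.05 rad and value of joint any of switch1, switch2, switch3, switch4 above 0.05 rad and z of the grasp point in the frame of switch_box above 0.12 m).
It fails at once if a thing beside the box is shoved more than 3 cm (distance of any of warmer_b, dropper_left, label_roll, pine_tray, spray, beaker from where it was at the start of the episode above 0.03 m).
It fails at once if the dropper bottle or the spray bottle is tipped over (angle between any of dropper_left, spray's own z axis and vertical above 0.5 rad).
It also fails if it takes over 69 s, if anything falls off the work surface, if the arm or the gripper's body presses on something with over 40 N, if the wrist force passes 120 N, or if a joint passes its speed limit or range.

## Working session

There is one attempt and no reset: what is moved stays moved. The work goes in short steps, Python scripts to look and compute and a tool call to move; the robot and the scene stay as the last step left them, time stands still between calls to the robot, and variables do not carry over. Pictures are saved under pics/ and viewed, and the job is handed in when it is done.

Besides the shell and the picture viewer there is one more tool, called after "Request:" as name(argument=value, ...) on one line, values as JSON. jog_arm: Moves the arm, as the interface text tells. Its arguments: {"type":"object","properties":{"commands":{"type":"array"},"grip":{"type":"number"},"grip_force":{"type":"number"}},"required":["commands"]}

```bash
mkdir -p pics; cat > h.py <<'E'
from bench import *
import numpy as np, cv2
def snap(n,f):
    c=camera(n); cv2.imwrite('pics/'+f,c['img'][:,:,::-1]); np.savez('pics/'+f+'.npz',**c); return c
def ray(c,u,v):
    T=np.array(c['cam_to_world']); d=T[:3,:3]@np.array([(u-c['cx'])/c['fx'],(v-c['cy'])/c['fy'],1]); return T[:3,3],d
def onz(c,u,v,z):
    o,d=ray(c,u,v); return o+d*(z-o[2])/d[2]
def proj(c,p):
    T=np.array(c['cam_to_world']); q=T[:3,:3].T@(np.array(p)-T[:3,3]); return c['fx']*q[0]/q[2]+c['cx'],c['fy']*q[1]/q[2]+c['cy']
def tri(c1,p1,c2,p2):
    o1,d1=ray(c1,*p1);o2,d2=ray(c2,*p2)
    s=np.linalg.lstsq(np.array([d1,-d2]).T,o2-o1,rcond=None)[0]
    a=o1+d1*s[0];b=o2+d2*s[1]; return (a+b)/2,np.linalg.norm(a-b)
def load(f): return dict(np.load('pics/'+f+'.npz'))
E
python3 - <<'E'
from h import *
s=read_state(); print(s)
for n in ['scene','top','wrist']:
    c=snap(n,n+'0.png'); print(n,c['fx'],c['cx'],c['cy'],np.round(c['cam_to_world'],3).tolist())
E
```

```text
{'time': 0.0, 'joint_positions': array([-1.13860661,  0.33290132, -0.064703  ,  1.46094932,  0.02158548,
        1.34989448, -0.08848889]), 'joint_vel': array([-6.69731757e-04, -5.86196026e-06, -1.29492966e-04, -6.48625903e-04,
        8.12661031e-04,  3.06377887e-04, -1.13349655e-03]), 'joint_torque': array([-1.01581420e-03, -6.23265338e+01,  2.39437725e-02, -3.89899278e+01,
       -6.15045056e-02,  3.98312195e-02,  1.03131570e-04]), 'ee_pos': array([0.27437323, 0.56111921, 0.22173173]), 'eef_rot': array([ 0.60013078,  0.37399072, -0.37484502, -0.59955417]), 'ft_force': array([-0.68235603, -0.4517581 ,  0.00530233]), 'torque': array([ 0.00575483, -0.05979041,  0.03690115]), 'width': 0.08674601347775995}
scene 420.46817882181284 279.78723741587896 213.3185155926388 [[0.672, -0.383, 0.633, -0.304], [-0.74, -0.34, 0.58, -0.674], [-0.006, -0.859, -0.512, 0.642], [0.0, 0.0, 0.0, 1.0]]
top 379.5364664208222 276.0704203260561 216.2811396466772 [[-0.02, -0.994, 0.103, 0.344], [-1.0, 0.021, 0.006, 0.015], [-0.008, -0.103, -0.995, 0.936], [0.0, 0.0, 0.0, 1.0]]
wrist 346.2819930398289 278.45024942201263 208.9203275592123 [[0.438, 0.858, 0.267, 0.2], [0.899, -0.419, -0.13, 0.597], [0.0, 0.297, -0.955, 0.384], [0.0, 0.0, 0.0, 1.0]]
```

View pics/scene0.png

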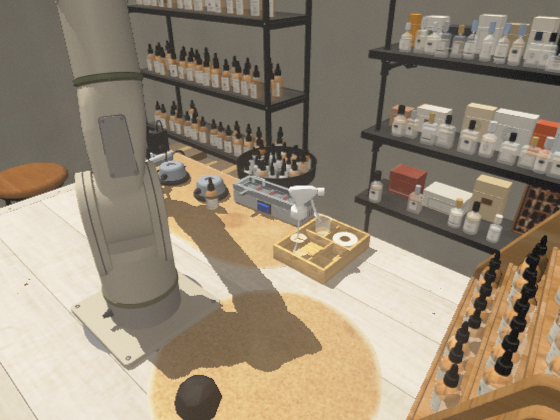

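View pics/top0.png

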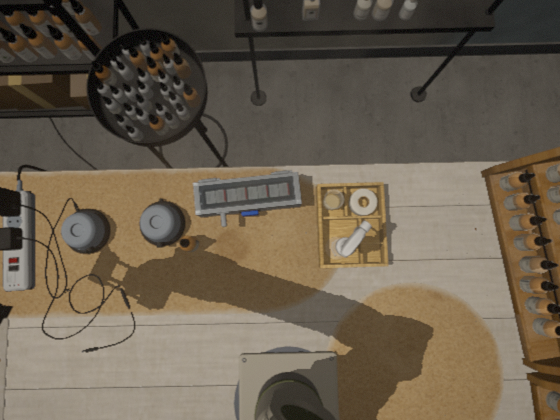

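```bash
python3 - <<'E'
from h import *
from scipy.spatial.transform import Rotation as R
s=read_state(); print(R.from_quat(s['eef_rot']).as_matrix().round(3), s['time'])
c=load('top0.png'); 
im=c['img'][60:330,150:420][:,:,::-1]
cv2.imwrite('pics/top0z.png',cv2.resize(im,None,fx=2.2,fy=2.2,interpolation=cv2.INTER_CUBIC))
E
```

```text
[[ 0.439 -0.    -0.898]
 [ 0.898 -0.001  0.439]
 [-0.001 -1.    -0.   ]] 0.15
```

View zoom.

View pics/top0z.png

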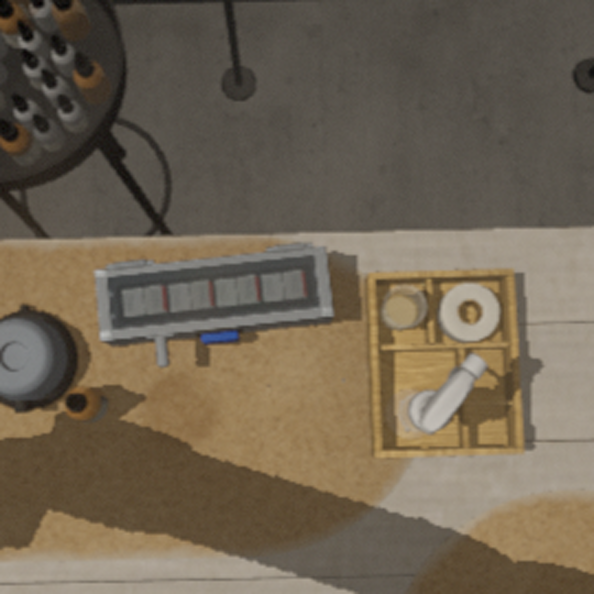

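View pics/wrist0.png

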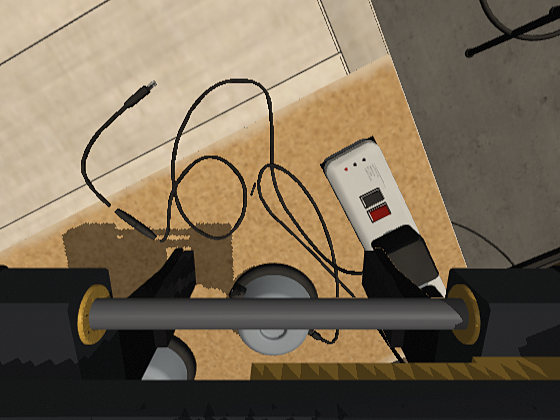

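```bash
cat > m.py <<'E'
from h import *
import sys
c=load(sys.argv[1]); im=c['img'].astype(int)
r,g,b=im[...,0],im[...,1],im[...,2]
m=((b-r>50)&(b-g>30)).astype(np.uint8)
n,l,st,ce=cv2.connectedComponentsWithStats(m)
for i in range(1,n):
    if st[i,4]>15: print('blue',st[i],ce[i],onz(c,*ce[i],.038)[:2])
m=((r-g>60)&(r-b>60)).astype(np.uint8)
n,l,st,ce=cv2.connectedComponentsWithStats(m)
for i in range(1,n):
    if st[i,4]>3: print('red',st[i],ce[i],onz(c,*ce[i],.056)[:2])
E
python3 m.py top0.png; python3 - <<'E'
from h import *
c=load('top0.png')
P=[onz(c,150+u/2.2,60+v/2.2,.067)[:2] for u,v in [(97,272),(326,247),(331,317),(102,341)]]
print(np.round(P,4),np.mean(P,0))
l=(P[0]+P[3])/2;r=(P[1]+P[2])/2; d=l-r; print(np.linalg.norm(d),np.linalg.norm(P[0]-P[3]),np.arctan2(-d[0],d[1]))
for n,u,v,z in [('tongue tip',163,366,.067),('dropper',84,402,.1),('beaker',403,307,.055),('trayL',370,280,.042),('trayTR',512,270,.042),('spray',430,410,.15),('head',475,365,.19),('warmer',20,360,.04)]:
    print(n,onz(c,150+u/2.2,60+v/2.2,z).round(3))
E
```

```text
blue [241 211  17   5  58] [249.44827586 212.72413793] [0.44700372 0.08317902]
red [  9 258   8   4  26] [ 12.65384615 259.84615385] [0.34649172 0.631977  ]
[[ 0.5145  0.209 ]
 [ 0.5361 -0.0338]
 [ 0.4613 -0.0371]
 [ 0.4409  0.2036]] [0.48821514 0.08541047]
0.24261945354088693 0.07372804813815419 0.08670046727378504
tongue tip [0.413 0.14  0.067]
dropper [0.376 0.214 0.1  ]
beaker [ 0.472 -0.115  0.055]
trayL [ 0.504 -0.082  0.042]
trayTR [ 0.512 -0.236  0.042]
spray [ 0.36  -0.123  0.15 ]
head [ 0.399 -0.157  0.19 ]
warmer [0.425 0.298 0.04 ]
```

Request:
jog_arm(commands=[{"translation":[12,-34,2],"twist":0.039},{"translation":[12,-34,2],"twist":0.039},{"translation":[12,-34,2],"twist":0.039},{"translation":[12,-34,2],"twist":0.039},{"translation":[12,-34,2],"twist":0.039},{"translation":[12,-34,2],"twist":0.039},{"translation":[12,-34,2],"twist":0.039},{"translation":[12,-34,2],"twist":0.039},{"translation":[12,-34,2],"twist":0.039},{"translation":[12,-34,2],"twist":0.039},{"translation":[12,-34,2],"twist":0.039},{"translation":[12,-34,2],"twist":0.039},{"translation":[12,-34,2],"twist":0.039},{"translation":[12,-34,2],"twist":0.039},{"translation":[0,0,0],"twist":0},{"translation":[0,0,0],"twist":0},{"translation":[0,0,0],"twist":0}], grip=1)

```text
time: 1.85
ee_pos: [0.4422, 0.0865, 0.2504]
eef_rot: [-0.476, -0.522, 0.523, 0.477]
ft_force: [0.4, 0.0, -0.1]
width: 0.0005
```

```bash
python3 - <<'E'
from h import *
from scipy.spatial.transform import Rotation as R
c=snap('wrist','w1.png'); s=read_state(); print(s['joint_positions'],s['ee_pos'],R.from_quat(s['eef_rot']).as_matrix().round(3))
E
python3 m.py w1.png
```

```text
[-0.63756994 -0.09137925  0.32423373  1.86718196  0.02954373  1.36156864
  1.34278915] [0.4421408  0.08658583 0.25038112] [[-0.093 -0.    -0.996]
 [ 0.996  0.    -0.093]
 [ 0.    -1.     0.   ]]
blue [257 176  36  13 423] [274.87706856 182.14420804] [0.44533431 0.0833506 ]
red [420 119  20   9  79] [428.51898734 122.62025316] [0.36626034 0.23079025]
red [417 137   4  10  13] [418.38461538 141.38461538] [0.38546319 0.22463059]
red [186 216   1   6   6] [186.  218.5] [ 0.49043999 -0.00943895]
red [231 216   3  23  26] [232.         226.42307692] [0.49497388 0.04083662]
red [277 217   2  22  42] [277.5 227.5] [0.49161357 0.09057315]
red [321 216   4  23  69] [322.69565217 227.39130435] [0.48690083 0.13991168]
red [187 228   1   7   7] [187. 231.] [ 0.50490516 -0.00814181]
```

View pics/w1.png

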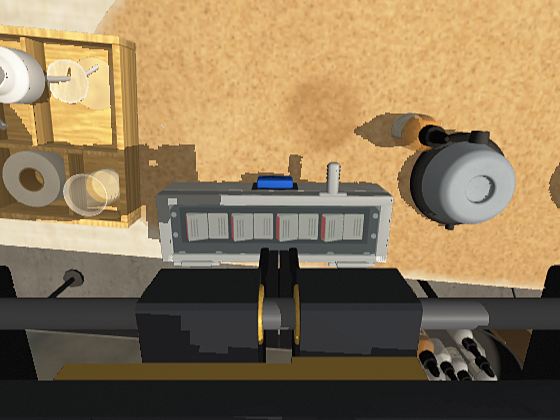

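```bash
cat >> h.py <<'E'
O=np.array([.4905,.087]);PSI=.085
def b2w(x,y,z,O=O,psi=PSI):
    return np.array([O[0]+x*np.cos(psi)-y*np.sin(psi),O[1]+x*np.sin(psi)+y*np.cos(psi),z])
def w2b(p,O=O,psi=PSI):
    d=np.array(p[:2])-O; return np.array([d[0]*np.cos(psi)+d[1]*np.sin(psi),-d[0]*np.sin(psi)+d[1]*np.cos(psi)])
def hole(phi,r,drop=.0035): # guard point
    return 0.038-r*np.cos(phi)-drop*np.sin(phi), .066+r*np.sin(phi)-drop*np.cos(phi)
def zoom(c,f,u0,u1,v0,v1,pts=()):
    k=min(800/(u1-u0),600/(v1-v0)); im=cv2.resize(c['img'][v0:v1,u0:u1,::-1],None,fx=k,fy=k,interpolation=cv2.INTER_CUBIC)
    for p in pts:
        u,v=proj(c,p); cv2.circle(im,(int((u-u0+.5)*k),int((v-v0+.5)*k)),3,(0,255,0),1)
    cv2.imwrite('pics/'+f,im)
E
python3 - <<'E'
from h import *
pts=[b2w(-.04,.125,.067),b2w(-.04,-.125,.067),b2w(-.074,.066,.067),b2w(-.074,.054,.067),b2w(-.05,.02,.038),b2w(-.05,-.02,.038),b2w(-.05,.02,.014),b2w(-.05,-.02,.014),b2w(-.015,.053,.06),b2w(.015,.053,.06),b2w(-.015,-.097,.06),b2w(.015,-.097,.06),b2w(.04,.125,.067),b2w(.04,-.125,.067)]
zoom(load('w1.png'),'w1z.png',150,400,150,280,pts)
zoom(load('top0.png'),'t0z.png',190,310,165,235,pts)
E
```

```text
(no output)
```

View pics/w1z.png

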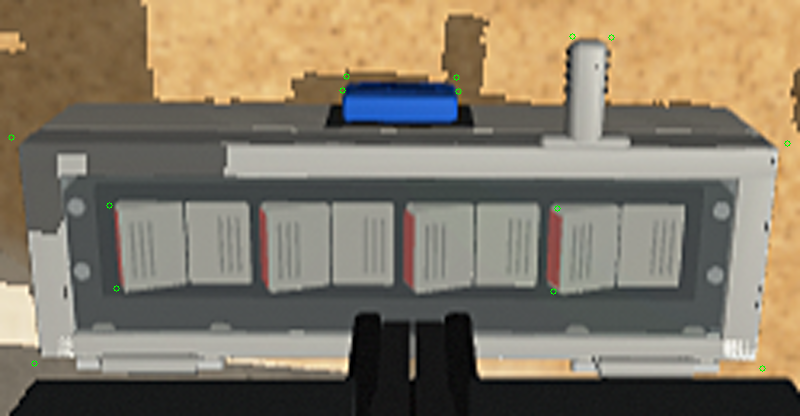

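View pics/t0z.png

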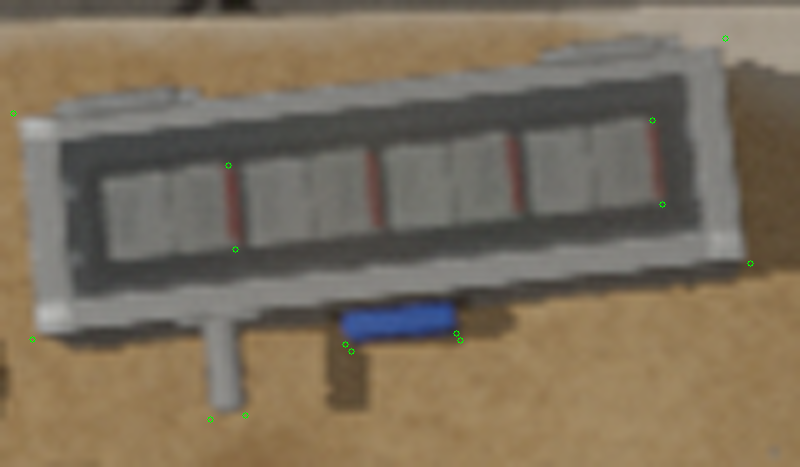

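```bash
sed -i 's/^O=.*;PSI/O=np.array([.492,.0875]);PSI/' h.py; python3 - <<'E'
from h import *
a=load('w1.png');b=load('top0.png')
for n,p,q in [('tonguetip',(589,42),(227,409)),('tabL top front',(458,97),(345,341)),('tabR',(343,97),(456,333)),('flank1 hinge side top',(562,293),(228,165)),('guard FL',(777,150),(38,331))]:
    r=tri(a,(150+(p[0])/3.2-.5,150+p[1]/3.2-.5),b,(190+q[0]/6.667-.5,165+q[1]/6.667-.5)); print(n,r[0].round(4),r[1].round(4),w2b(r[0]).round(4))
print('tab push tcp', b2w(-.070,0,.028),'tongue',b2w(-.064,.06,0))
E
```

```text
tonguetip [0.4163 0.1435 0.0473] 0.0005 [-0.0707  0.0623]
tabL top front [0.4399 0.1023 0.0426] 0.0 [-0.0506  0.0192]
tabR [0.4417 0.0631 0.0486] 0.0013 [-0.0522 -0.0201]
flank1 hinge side top [0.5004 0.1422 0.0621] 0.0028 [0.013  0.0538]
guard FL [0.4437 0.2075 0.0612] 0.0003 [-0.0379  0.1236]
tab push tcp [0.42225272 0.08155716 0.028     ] tongue [0.4231372  0.14184993 0.        ]
```

Request:
jog_arm(commands=[{"translation":[-12,-3,-20],"twist":-0.008},{"translation":[-13,-2,-30],"twist":0},{"translation":[0,0,-35],"twist":0},{"translation":[0,0,-35],"twist":0},{"translation":[0,0,-35],"twist":0},{"translation":[0,0,-35],"twist":0},{"translation":[0,0,-20],"twist":0},{"translation":[0,0,-12],"twist":0},{"translation":[0,0,0],"twist":0},{"translation":[0,0,0],"twist":0},{"translation":[0,0,0],"twist":0}])

```text
time: 3.0
ee_pos: [0.4184, 0.081, 0.0297]
eef_rot: [0.479, 0.521, -0.52, -0.478]
ft_force: [0.4, 1.3, -1.0]
width: 0.0006
```

```bash
python3 - <<'E'
from h import *
c=snap('scene','s1.png'); zoom(c,'s1z.png',190,360,140,280); c=snap('wrist','w2.png'); 
s=read_state(); print(s['ee_pos'],s['ft_force'],w2b(s['ee_pos']))
E
```

```text
[0.41823915 0.08086212 0.02952394] [-0.13911635 -0.02384109  0.26693494] [-0.07405809 -0.00035179]
```

View pics/s1z.png

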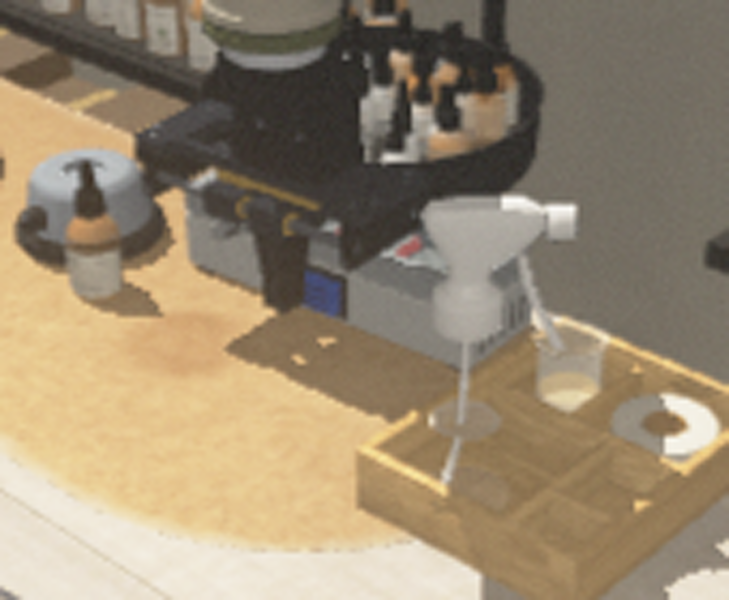

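View pics/w2.png

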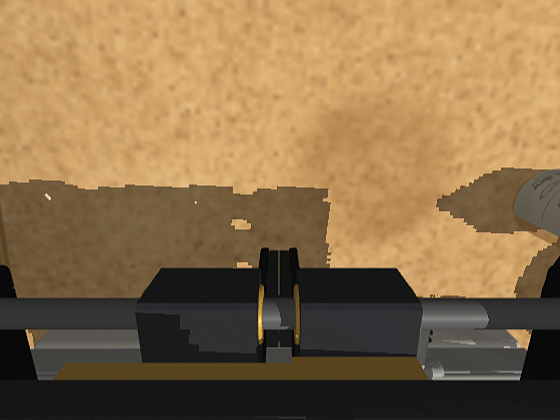

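Request:
jog_arm(commands=[{"translation":[5,0.4,0],"twist":0},{"translation":[5,0.4,0],"twist":0},{"translation":[2,0.2,0],"twist":0},{"translation":[2,0.2,0],"twist":0},{"translation":[0,0,0],"twist":0},{"translation":[0,0,0],"twist":0}])

```text
time: 3.7
ee_pos: [0.4314, 0.0816, 0.0285]
eef_rot: [-0.479, -0.52, 0.52, 0.479]
ft_force: [0.4, -0.0, -0.6]
width: 0.0005
```

Request:
jog_arm(commands=[{"translation":[2,0.2,0],"twist":0},{"translation":[2,0.2,0],"twist":0},{"translation":[0,0,0],"twist":0},{"translation":[0,0,0],"twist":0}])

```text
time: 4.1
ee_pos: [0.4352, 0.082, 0.0283]
eef_rot: [-0.479, -0.52, 0.521, 0.479]
ft_force: [-2.6, 0.3, 0.5]
width: 0.0009
```

Contact made (about 2.6 N). Push on.

Request:
jog_arm(commands=[{"translation":[2,0.2,0],"twist":0},{"translation":[2,0.2,0],"twist":0},{"translation":[1,0.1,0],"twist":0},{"translation":[0,0,0],"twist":0},{"translation":[0,0,0],"twist":0}])

```text
time: 4.6
ee_pos: [0.4392, 0.0823, 0.0282]
eef_rot: [-0.478, -0.519, 0.521, 0.48]
ft_force: [-9.9, -2.2, 6.1]
width: 0.0004
```

```bash
python3 - <<'E'
from h import *
c=snap('wrist','w3.png'); c=snap('scene','s2.png'); zoom(c,'s2z.png',190,360,140,280)
s=read_state(); print(s['ee_pos'],s['ft_force'],w2b(s['ee_pos']))
E
```

```text
[0.43919132 0.08237753 0.02825035] [-9.16753279 -0.7579637   5.9744914 ] [-0.05305291 -0.00062064]
```

View pics/s2z.png

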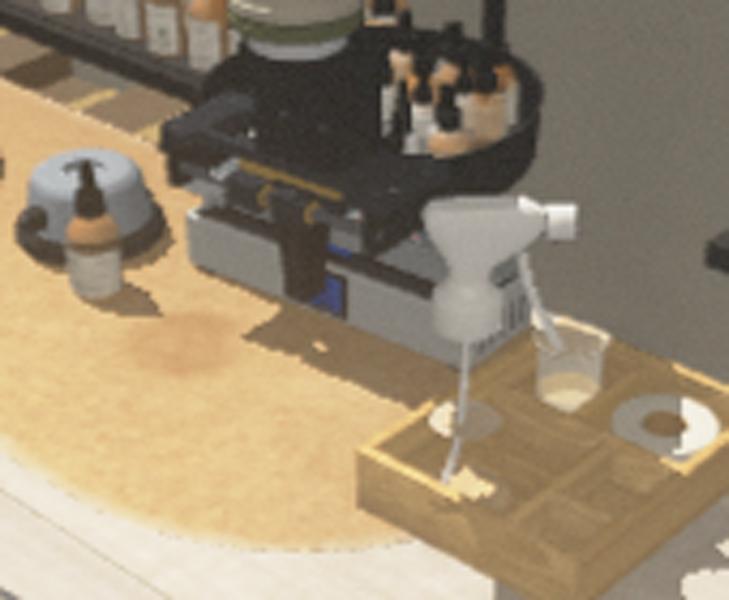

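Request:
jog_arm(commands=[{"translation":[-5,-0.4,0],"twist":0},{"translation":[-10,-0.9,0],"twist":0},{"translation":[-15,-1.3,0],"twist":0},{"translation":[-5,0,15],"twist":0},{"translation":[0,0,35],"twist":0},{"translation":[0,0,40],"twist":0},{"translation":[0,0,40],"twist":0},{"translation":[0,0,40],"twist":0},{"translation":[0,0,0],"twist":0},{"translation":[0,0,0],"twist":0}])

```text
time: 5.7
ee_pos: [0.4061, 0.0803, 0.1993]
eef_rot: [0.479, 0.522, -0.519, -0.478]
ft_force: [-0.1, 0.5, -0.5]
width: 0.0006
```

```bash
python3 - <<'E'
from h import *
c=snap('wrist','w4.png'); 
s=read_state(); print(s['ee_pos'],s['ft_force'],w2b(s['ee_pos']))
x,z=hole(.22,.102);print(x,z)
zoom(c,'w4z.png',100,450,100,300,[b2w(x,.06,z)])
E
```

```text
[0.40547902 0.08005638 0.19826346] [-0.22773471  0.27897784 -0.33128586] [-8.68405532e-02 -7.13128424e-05]
-0.0623053435125048 0.08484378048159157
```

View pics/w4z.png

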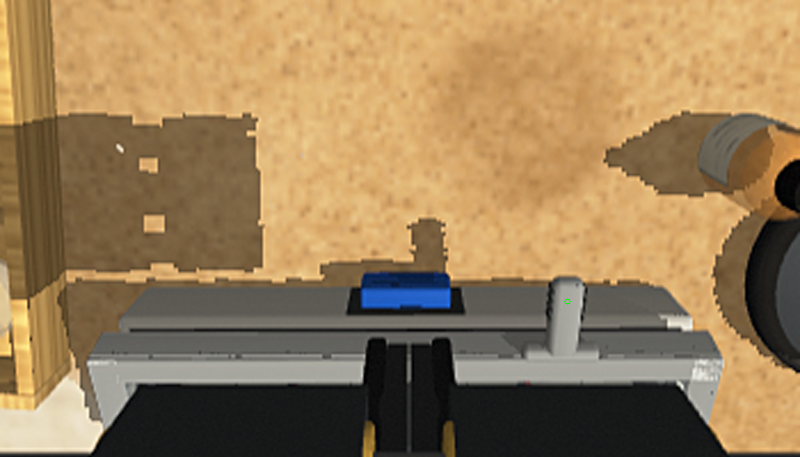

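Request:
jog_arm(commands=[{"translation":[6,20,0],"twist":0},{"translation":[6,21,0],"twist":0},{"translation":[6,21,0],"twist":0},{"translation":[0,0,-30],"twist":0},{"translation":[0,0,-30],"twist":0},{"translation":[0,0,-15],"twist":0},{"translation":[0,0,0],"twist":0},{"translation":[0,0,0],"twist":0},{"translation":[0,0,0],"twist":0}], grip=0.5)

```text
time: 6.65
ee_pos: [0.424, 0.1424, 0.1242]
eef_rot: [0.479, 0.521, -0.52, -0.479]
ft_force: [0.0, 0.5, -0.2]
width: 0.0433
```

```bash
python3 - <<'E'
from h import *
c=snap('wrist','w5.png'); 
s=read_state(); print(s['ee_pos'],s['ft_force'],w2b(s['ee_pos']),s['width'])
x,z=hole(.22,.102)
zoom(c,'w5z.png',100,450,150,350,[b2w(x,.06,z)])
E
```

```text
[0.42409747 0.14242474 0.12439563] [ 0.84830862 -0.3297278   0.28875291] [-0.06299439  0.06049121] 0.04291028985112195
```

View pics/w5z.png

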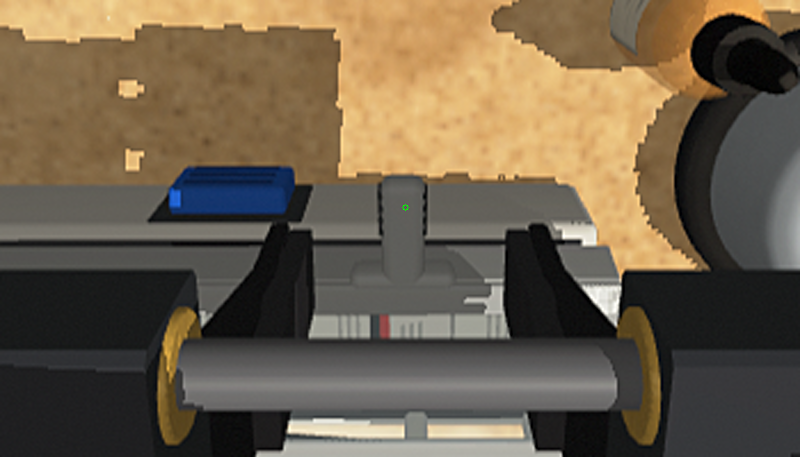

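Request:
jog_arm(commands=[{"translation":[-1,0,-25],"twist":0},{"translation":[0,0,-20],"twist":0},{"translation":[0,0,-13],"twist":0},{"translation":[0,0,0],"twist":0},{"translation":[0,0,0],"twist":0}])

```text
time: 7.2
ee_pos: [0.423, 0.1422, 0.0664]
eef_rot: [0.479, 0.521, -0.52, -0.479]
ft_force: [1.0, 0.1, -0.2]
width: 0.0435
```

Request:
jog_arm(commands=[{"translation":[0,0,0],"twist":0},{"translation":[0,0,0],"twist":0},{"translation":[0,0,0],"twist":0},{"translation":[0,0,0],"twist":0},{"translation":[0,0,0],"twist":0},{"translation":[0,0,0],"twist":0}], grip=1, grip_force=12)

```text
time: 7.8
ee_pos: [0.4227, 0.1408, 0.0655]
eef_rot: [-0.479, -0.52, 0.521, 0.479]
ft_force: [0.8, -5.1, -0.0]
width: 0.0118
```

```bash
python3 - <<'E'
from h import *
s=read_state(); print(s['ee_pos'],s['ft_force'],w2b(s['ee_pos']),s['width'])
# arc
H=np.array([.038,.066]); b=w2b(s['ee_pos'])
g=np.array([b[0],s['ee_pos'][2]+.019])
v=g-H; r=np.hypot(*v); a0=np.arctan2(v[1],-v[0]); print('r',r,'a0',a0)
prev=s['ee_pos']; 
for a in np.arange(a0+.1,2.06,.1):
    x=.038-r*np.cos(a); z=.066+r*np.sin(a)-.019
    p=b2w(x,b[1],z); print(round(a,2),((p-prev)*1000).round(1),p.round(3)); prev=p
E
```

```text
[0.42271795 0.14078197 0.06550976] [ 8.30107637e-01 -5.05895791e+00 -5.34473976e-04] [-0.06450841  0.05897149] 0.011802865182107635
r 0.1041661412099439 a0 0.17864325248809182
0.28 [ 2.4  0.2 10.1] [0.425 0.141 0.076]
0.38 [3.3 0.3 9.9] [0.428 0.141 0.086]
0.48 [4.3 0.4 9.5] [0.433 0.142 0.095]
0.58 [5.2 0.4 9. ] [0.438 0.142 0.104]
0.68 [6.1 0.5 8.4] [0.444 0.143 0.112]
0.78 [6.9 0.6 7.8] [0.451 0.143 0.12 ]
0.88 [7.6 0.7 7. ] [0.459 0.144 0.127]
0.98 [8.3 0.7 6.2] [0.467 0.145 0.133]
1.08 [8.9 0.8 5.4] [0.476 0.145 0.139]
1.18 [9.4 0.8 4.5] [0.485 0.146 0.143]
1.28 [9.8 0.8 3.5] [0.495 0.147 0.147]
1.38 [10.1  0.9  2.5] [0.505 0.148 0.149]
1.48 [10.3  0.9  1.5] [0.515 0.149 0.151]
1.58 [10.4  0.9  0.4] [0.526 0.15  0.151]
1.68 [10.4  0.9 -0.6] [0.536 0.15  0.151]
1.78 [10.2  0.9 -1.6] [0.546 0.151 0.149]
1.88 [10.   0.9 -2.7] [0.556 0.152 0.146]
1.98 [ 9.7  0.8 -3.6] [0.566 0.153 0.143]
```

Request:
jog_arm(commands=[{"translation":[2.4,-1,10],"twist":0},{"translation":[3.3,0.3,10],"twist":0},{"translation":[4.3,0.4,9.5],"twist":0},{"translation":[5.2,0.4,9],"twist":0},{"translation":[6.1,0.5,8.4],"twist":0},{"translation":[6.9,0.6,7.8],"twist":0},{"translation":[7.6,0.7,7],"twist":0},{"translation":[0,0,0],"twist":0},{"translation":[0,0,0],"twist":0}])

```text
time: 8.7
ee_pos: [0.4584, 0.1438, 0.1274]
eef_rot: [-0.479, -0.52, 0.52, 0.479]
ft_force: [-2.0, -2.2, 3.8]
width: 0.0116
```

Request:
jog_arm(commands=[{"translation":[8.3,0.7,6.2],"twist":0},{"translation":[8.9,0.7,5.4],"twist":0},{"translation":[9.4,0.8,4.5],"twist":0},{"translation":[9.8,0.8,3.5],"twist":0},{"translation":[10.1,0.9,2.5],"twist":0},{"translation":[10.3,0.9,1.5],"twist":0},{"translation":[0,0,0],"twist":0},{"translation":[0,0,0],"twist":0}])

```text
time: 9.5
ee_pos: [0.5156, 0.1486, 0.1508]
eef_rot: [0.479, 0.52, -0.52, -0.479]
ft_force: [0.2, -1.2, -4.1]
width: 0.0116
```

```bash
python3 - <<'E'
from h import *
c=snap('scene','s3.png');zoom(c,'s3z.png',190,360,120,250)
E
```

```text
(no output)
```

View pics/s3z.png

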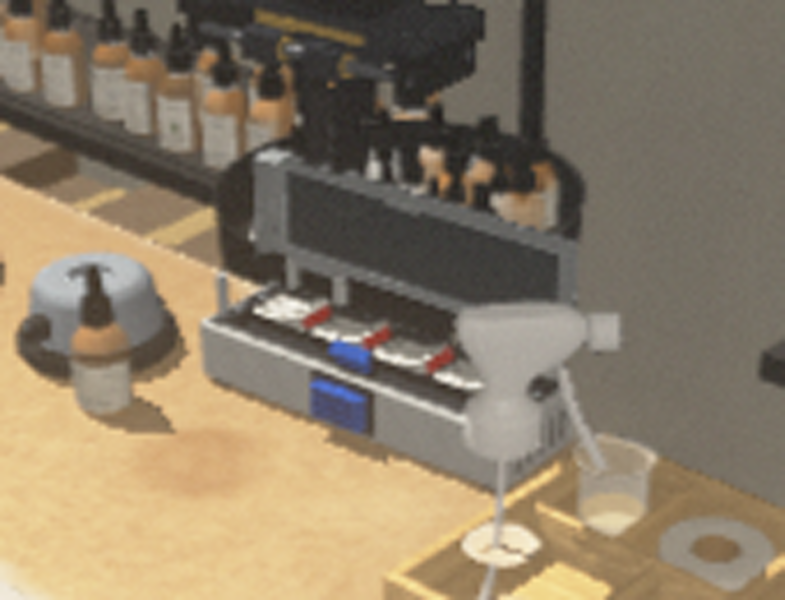

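Request:
jog_arm(commands=[{"translation":[10.4,0.9,0.4],"twist":0},{"translation":[10.4,0.9,-0.6],"twist":0},{"translation":[10.2,0.9,-1.6],"twist":0},{"translation":[10,0.9,-2.7],"twist":0},{"translation":[9.7,0.8,-3.6],"twist":0},{"translation":[9.3,0.8,-4.6],"twist":0},{"translation":[0,0,0],"twist":0},{"translation":[0,0,0],"twist":0}])

```text
time: 10.35
ee_pos: [0.5753, 0.1537, 0.1378]
eef_rot: [-0.479, -0.52, 0.52, 0.479]
ft_force: [-2.6, -3.9, -5.3]
width: 0.0114
```

Request:
jog_arm(commands=[{"translation":[0,0,0],"twist":0},{"translation":[0,0,0],"twist":0},{"translation":[0,0,0],"twist":0},{"translation":[0,0,0],"twist":0},{"translation":[0,0,0],"twist":0},{"translation":[0,0,30],"twist":0},{"translation":[0,0,40],"twist":0},{"translation":[-30,0,40],"twist":0},{"translation":[-50,-10,0],"twist":0},{"translation":[-50,-10,0],"twist":0},{"translation":[-20,0,0],"twist":0},{"translation":[0,0,0],"twist":0},{"translation":[0,0,0],"twist":0},{"translation":[0,0,0],"twist":0}], grip=0.5)

```text
time: 11.75
ee_pos: [0.4278, 0.1343, 0.2483]
eef_rot: [0.479, 0.52, -0.52, -0.479]
ft_force: [-0.2, -0.2, 0.8]
width: 0.0433
```

```bash
python3 - <<'E'
from h import *
c=snap('wrist','w6.png'); c2=snap('scene','s4.png');zoom(c2,'s4z.png',190,360,120,250)
s=read_state(); print(s['ee_pos'],w2b(s['ee_pos']),s['width'])
E
python3 m.py w6.png
```

```text
[0.42776266 0.13421375 0.24795494] [-0.06003954  0.0519987 ] 0.043374792219518815
blue [213 185  38  13 450] [231.69555556 191.16      ] [0.44485779 0.08422604]
blue [215 206  28   9 240] [228.6125 210.0125] [0.46705695 0.0817173 ]
red [371 125  22  15 104] [382.01923077 131.70192308] [0.36603536 0.23376525]
red [369 151   2   3   4] [369.5 152. ] [0.38715348 0.22453817]
red [372 154   3   6   7] [373.28571429 156.42857143] [0.39130182 0.22913205]
red [376 156   4   2   5] [377.2 156.8] [0.39134361 0.23319025]
red [233 225   3  24  45] [233.73333333 236.73333333] [0.49150201 0.09079663]
red [278 225   3  24  66] [279.  236.5] [0.48708674 0.14035995]
red [187 227   4  22  28] [188.64285714 237.21428571] [0.49619523 0.04142212]
```

View pics/s4z.png

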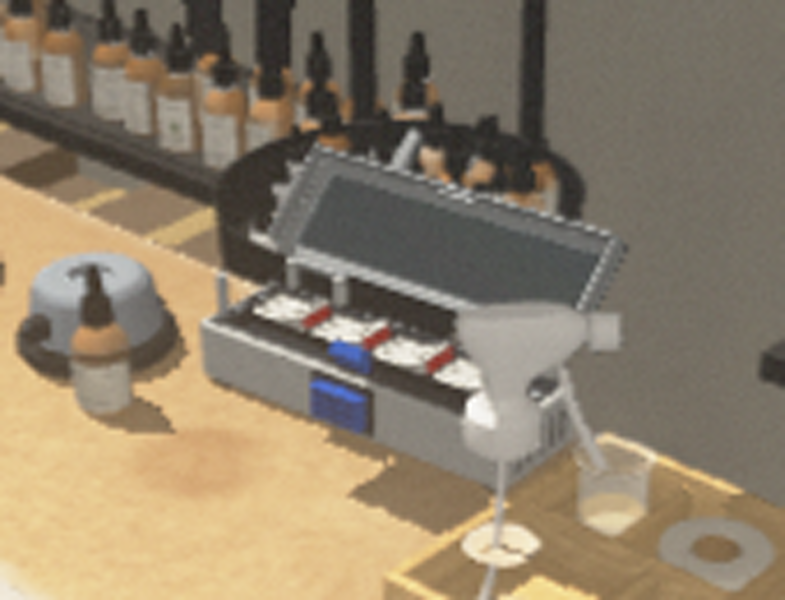

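View pics/w6.png

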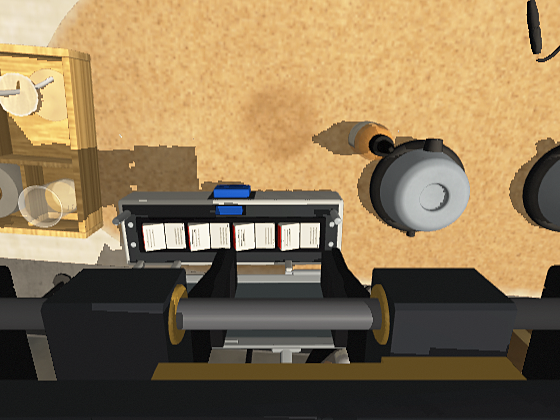

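Request:
jog_arm(commands=[{"translation":[18,15,0],"twist":0},{"translation":[19,16,0],"twist":0},{"translation":[19,15,0],"twist":0},{"translation":[0,0,-40],"twist":0},{"translation":[0,0,-40],"twist":0},{"translation":[0,0,-40],"twist":0},{"translation":[0,0,-40],"twist":0},{"translation":[0,0,-14],"twist":0},{"translation":[0,0,0],"twist":0},{"translation":[0,0,0],"twist":0},{"translation":[0,0,0],"twist":0},{"translation":[0,0,0],"twist":0}], grip=1)

```text
time: 13.05
ee_pos: [0.4841, 0.1808, 0.0758]
eef_rot: [0.479, 0.521, -0.519, -0.479]
ft_force: [0.3, 0.0, -0.4]
width: 0.0007
```

```bash
python3 - <<'E'
from h import *
c2=snap('scene','s5.png');zoom(c2,'s5z.png',190,360,120,250)
s=read_state(); print(s['ee_pos'],w2b(s['ee_pos']),s['width'],s['ft_force'])
E
```

```text
[0.48388528 0.18072084 0.07553074] [-0.00017119  0.0935732 ] 0.0003897229677521242 [-0.39714639 -0.51887293  0.57995985]
```

View pics/s5z.png

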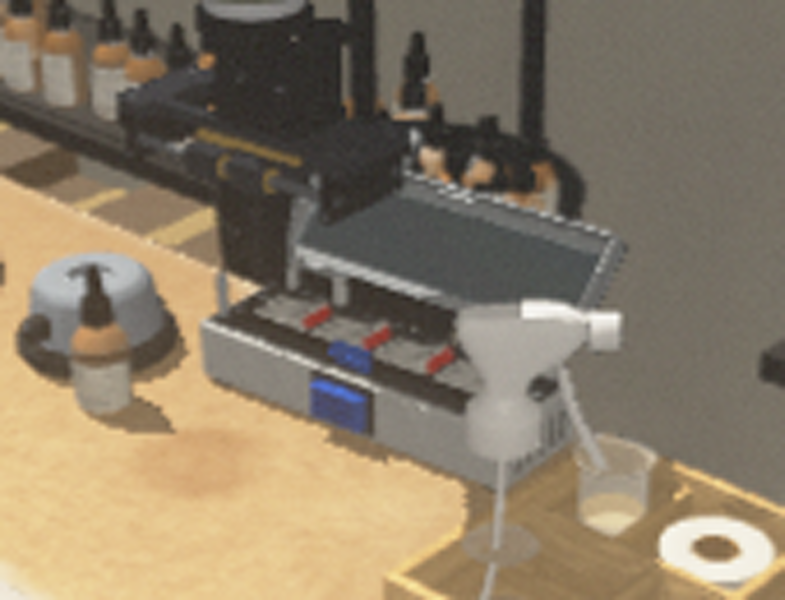

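Request:
jog_arm(commands=[{"translation":[0,0,-12],"twist":0},{"translation":[0,0,-6],"twist":0},{"translation":[0,0,-3.5],"twist":0},{"translation":[0,0,0],"twist":0},{"translation":[0,0,0],"twist":0},{"translation":[0,0,0],"twist":0}])

```text
time: 13.7
ee_pos: [0.483, 0.1803, 0.0524]
eef_rot: [-0.479, -0.52, 0.52, 0.479]
ft_force: [-0.3, -0.3, -0.2]
width: 0.0005
```

Request:
jog_arm(commands=[{"translation":[1,0,1.3],"twist":0},{"translation":[0,0,0],"twist":0},{"translation":[0,0,0],"twist":0},{"translation":[0,0,0],"twist":0}])

```text
time: 14.1
ee_pos: [0.4841, 0.1803, 0.054]
eef_rot: [0.479, 0.52, -0.52, -0.479]
ft_force: [0.1, 0.3, 0.4]
width: 0.0006
```

```bash
python3 - <<'E'
from h import *
for i in range(3):
    camera('wrist'); s=read_state(); print(s['ee_pos'],w2b(s['ee_pos']),s['ft_force'])
E
```

```text
[0.4840678  0.18024875 0.05393886] [-2.94064987e-05  9.30873212e-02] [-0.22545753 -0.27000489  0.15728219]
[0.48408345 0.18028526 0.05395167] [-1.07121523e-05  9.31223741e-02] [-0.49923937 -0.84352681  0.7622752 ]
[0.48405151 0.1802716  0.05393955] [-4.37010390e-05  9.31114741e-02] [0.59452946 0.53445041 0.88962584]
```

Height good. Drag over the first rocker and check.

Request:
jog_arm(commands=[{"translation":[0.4,-5,0],"twist":0},{"translation":[0.5,-6,0],"twist":0},{"translation":[0.5,-6,0],"twist":0},{"translation":[0.5,-6,0],"twist":0},{"translation":[0.5,-6,0],"twist":0},{"translation":[0.5,-6,0],"twist":0},{"translation":[0.5,-6,0],"twist":0},{"translation":[0.5,-6,0],"twist":0}])

```text
time: 15.05
ee_pos: [0.4879, 0.1322, 0.0538]
eef_rot: [-0.479, -0.52, 0.52, 0.479]
ft_force: [-0.2, -0.8, -0.1]
width: 0.0006
```

```bash
python3 - <<'E'
from h import *
c2=snap('scene','s6.png');zoom(c2,'s6z.png',220,330,150,230)
s=read_state(); print(s['ee_pos'],w2b(s['ee_pos']),s['width'],s['ft_force'])
E
```

```text
[0.48801338 0.13120345 0.05378316] [-0.00026191  0.04388412] 0.00034945086867310877 [-0.17265415 -1.31131256 -0.77000184]
```

View pics/s6z.png

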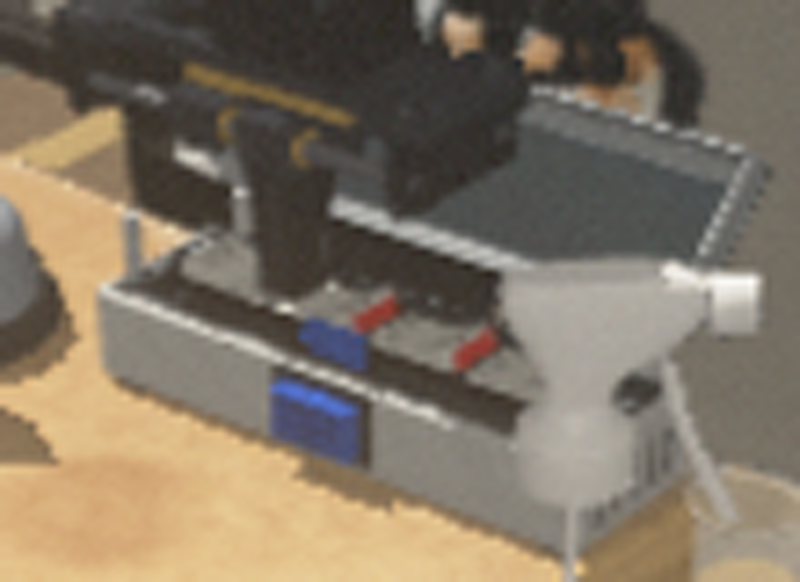

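Request:
jog_arm(commands=[{"translation":[0.6,-7,0],"twist":0},{"translation":[0.6,-7,0],"twist":0},{"translation":[0.6,-7,0],"twist":0},{"translation":[0.6,-7,0],"twist":0},{"translation":[0.6,-7,0],"twist":0},{"translation":[0.6,-7,0],"twist":0},{"translation":[0.6,-7,0],"twist":0},{"translation":[0.6,-7,0],"twist":0},{"translation":[0.6,-7,0],"twist":0},{"translation":[0.6,-7,0],"twist":0}])

```text
time: 16.1
ee_pos: [0.4941, 0.0636, 0.0542]
eef_rot: [0.478, 0.521, -0.52, -0.479]
ft_force: [-2.2, 11.1, 7.7]
width: 0.0003
```

Request:
jog_arm(commands=[{"translation":[0.6,-7,0],"twist":0},{"translation":[0.6,-7,0],"twist":0},{"translation":[0.6,-7,0],"twist":0},{"translation":[0.6,-7,0],"twist":0},{"translation":[0.6,-7,0],"twist":0},{"translation":[0.6,-7,0],"twist":0},{"translation":[0.6,-7,0],"twist":0},{"translation":[0.6,-7,0],"twist":0},{"translation":[0.6,-7,0],"twist":0},{"translation":[0.6,-7,0],"twist":0},{"translation":[0.1,-2,0],"twist":0},{"translation":[0,0,0],"twist":0},{"translation":[0,0,0],"twist":0}])

```text
time: 17.4
ee_pos: [0.5, -0.0086, 0.0539]
eef_rot: [-0.479, -0.52, 0.52, 0.479]
ft_force: [0.1, -0.9, -0.4]
width: 0.0007
```

```bash
python3 - <<'E'
from h import *
c2=snap('scene','s7.png');zoom(c2,'s7z.png',220,330,150,230)
c2=snap('top','t7.png');zoom(c2,'t7z.png',180,320,150,250)
s=read_state(); print(s['ee_pos'],w2b(s['ee_pos']),s['width'],s['ft_force'])
E
```

```text
[ 0.50006416 -0.00840172  0.05393852] [-0.00010679 -0.09624012] 0.0004343565636650813 [0.50722742 0.78468837 0.09650244]
```

View pics/s7z.png

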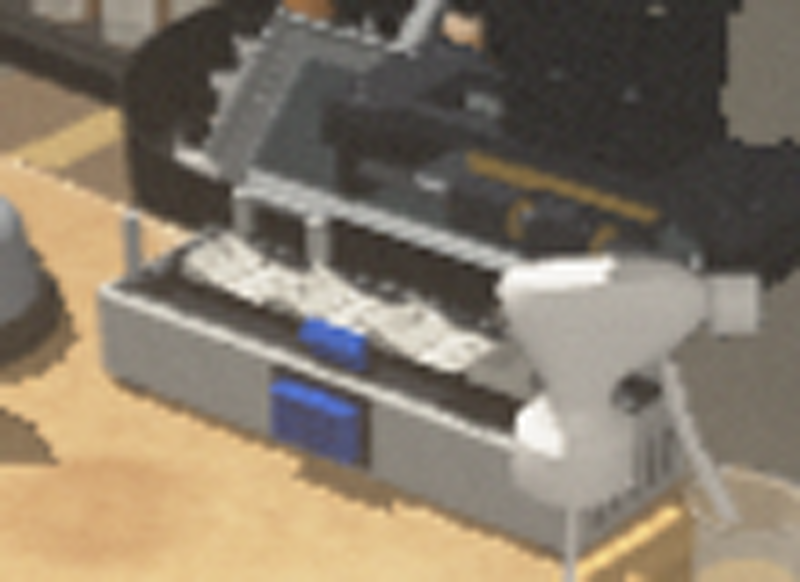

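View pics/t7z.png

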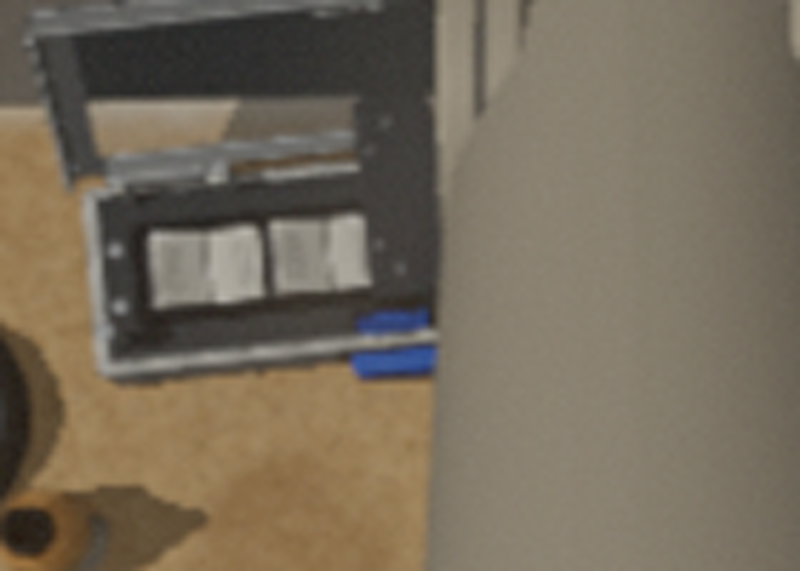

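```bash
python3 - <<'E'
from h import *
c2=snap('wrist','w7.png')
E
```

```text
(no output)
```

View pics/w7.png

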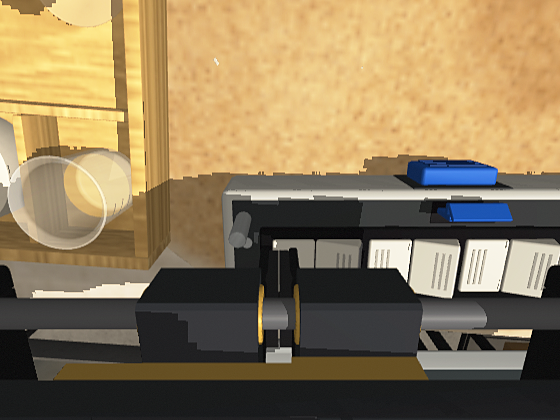

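Request:
jog_arm(commands=[{"translation":[0.2,-3,0],"twist":0},{"translation":[0.3,-3,0],"twist":0},{"translation":[0,0,0],"twist":0},{"translation":[0,0,0],"twist":0}])

```text
time: 17.95
ee_pos: [0.5006, -0.0149, 0.054]
eef_rot: [0.479, 0.52, -0.52, -0.479]
ft_force: [-0.1, -0.1, 0.4]
width: 0.0004
```

Request:
jog_arm(commands=[{"translation":[0,0,15],"twist":0},{"translation":[0,0,20],"twist":0},{"translation":[-20,0,0],"twist":0},{"translation":[-30,0,0],"twist":0},{"translation":[0,0,0],"twist":0},{"translation":[0,0,0],"twist":0}])

```text
time: 18.55
ee_pos: [0.4506, -0.0145, 0.0892]
eef_rot: [0.479, 0.521, -0.52, -0.479]
ft_force: [-0.3, -0.4, 1.2]
width: 0.0005
```

```bash
python3 - <<'E'
from h import *
c2=snap('wrist','w8.png')
s=read_state(); print(s['ee_pos'],w2b(s['ee_pos']))
E
```

```text
[ 0.45109587 -0.01451525  0.08926091] [-0.04941731 -0.09817427]
```

View pics/w8.png

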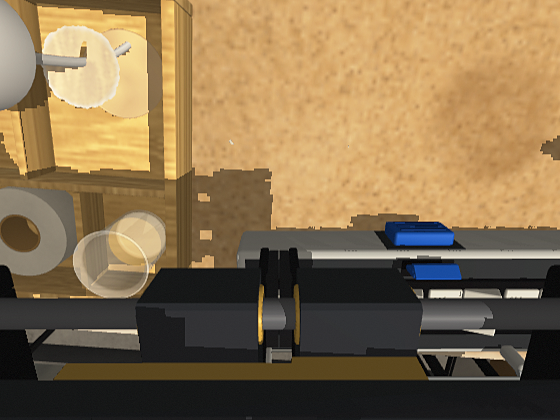

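Request:
jog_arm(commands=[{"translation":[-20,35,0],"twist":0},{"translation":[-10,45,0],"twist":0},{"translation":[0,45,0],"twist":0},{"translation":[0,0,0],"twist":0},{"translation":[0,0,0],"twist":0}])

```text
time: 19.1
ee_pos: [0.4211, 0.1112, 0.089]
eef_rot: [-0.478, -0.521, 0.521, 0.478]
ft_force: [0.8, 0.1, -0.3]
width: 0.0005
```

```bash
python3 - <<'E'
from h import *
c2=snap('top','t8.png');zoom(c2,'t8z.png',180,320,150,250)
c2=snap('scene','s8.png');zoom(c2,'s8z.png',220,330,150,230)
s=read_state(); print(s['ee_pos'],w2b(s['ee_pos']))
E
```

```text
[0.42101892 0.10950595 0.08884712] [-0.06885656  0.02795263]
```

View pics/t8z.png

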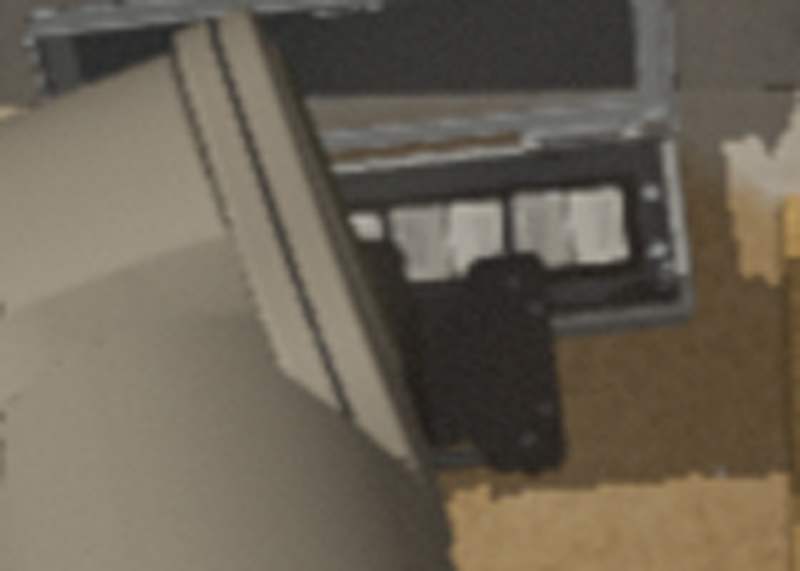

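View pics/s8z.png

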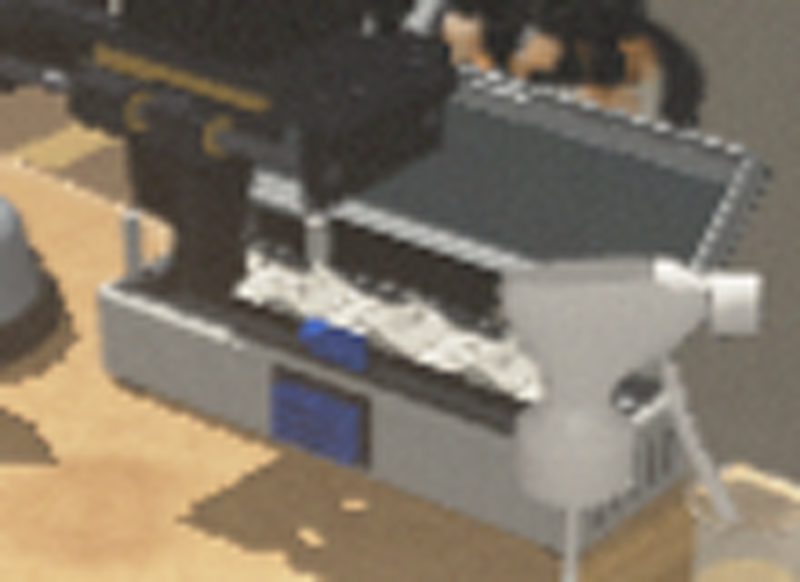

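```bash
python3 - <<'E'
from h import *
a=load('top0.png');b=load('scene0.png')
p,e=tri(a,(148,88),b,(277,163)); print('tray centre',p,e)
for u,v in [(148,30),(208,88),(190,130),(148,146)]: print(onz(a,u,v,p[2]).round(3))
print(w2b(p), b2w(.112,.06,.12))
E
```

```text
tray centre [ 0.79610427  0.35059049 -0.02792794] 0.00791332885358389
[ 0.956  0.356 -0.028]
[ 0.789  0.194 -0.028]
[ 0.676  0.241 -0.028]
[ 0.635  0.351 -0.028]
[0.32534213 0.2363229 ] [0.59850178 0.15679192 0.12      ]
```

Request:
jog_arm(commands=[{"translation":[0,0,40],"twist":0},{"translation":[0,0,40],"twist":0},{"translation":[0,0,40],"twist":0},{"translation":[0,0,40],"twist":0},{"translation":[30,15,0],"twist":0},{"translation":[40,15,0],"twist":0},{"translation":[20,10,0],"twist":0},{"translation":[0,0,0],"twist":0},{"translation":[0,0,0],"twist":0}], grip=0.5)

```text
time: 20.1
ee_pos: [0.5107, 0.149, 0.2484]
eef_rot: [-0.479, -0.519, 0.52, 0.479]
ft_force: [-0.4, -1.1, -0.0]
width: 0.0437
```

```bash
python3 - <<'E'
from h import *
c=snap('wrist','w9.png')
s=read_state(); print(s['ee_pos'],w2b(s['ee_pos']))
x,z=hole(2.4,.102)
zoom(c,'w9z.png',0,560,0,420,[b2w(x,.06,z)])
E
```

```text
[0.51037754 0.14896465 0.24871797] [0.0235294  0.05968253]
```

View pics/w9z.png

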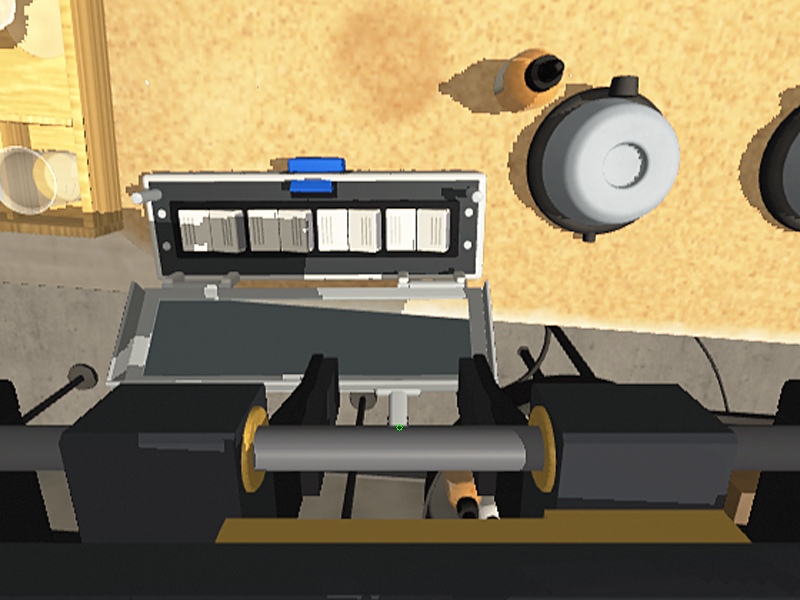

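```bash
python3 - <<'E'
from h import *
c=load('w9.png'); k=800/560
for phi in (2.3,2.4,2.5):
    for r,y,d in ((.078,.06,-.001),(.078,.0,-.001),(.078,.06,.02),(.102,.06,.0035)):
        x,z=hole(phi,r,d); u,v=proj(c,b2w(x,y,z)); print(phi,r,y,d,round((u+.5)*k),round((v+.5)*k),round(x,4),round(z,4))
E
```

```text
2.3 0.078 0.06 -0.001 399 389 0.0907 0.1235
2.3 0.078 0.0 -0.001 306 389 0.0907 0.1235
2.3 0.078 0.06 0.02 399 376 0.0751 0.1375
2.3 0.102 0.06 0.0035 399 423 0.1034 0.1444
2.4 0.078 0.06 -0.001 399 392 0.0962 0.1179
2.4 0.078 0.0 -0.001 308 392 0.0962 0.1179
2.4 0.078 0.06 0.02 399 383 0.082 0.1334
2.4 0.102 0.06 0.0035 399 428 0.1109 0.1375
2.5 0.078 0.06 -0.001 399 394 0.1011 0.1119
2.5 0.078 0.0 -0.001 310 395 0.1011 0.1119
2.5 0.078 0.06 0.02 399 389 0.0885 0.1287
2.5 0.102 0.06 0.0035 399 431 0.1176 0.1298
```

Request:
jog_arm(commands=[{"translation":[30,2.5,0],"twist":0},{"translation":[30,2.5,0],"twist":0},{"translation":[30,2.5,0],"twist":0},{"translation":[0,0,-30],"twist":0},{"translation":[0,0,-30],"twist":0},{"translation":[0,0,0],"twist":0},{"translation":[0,0,0],"twist":0}])

```text
time: 20.85
ee_pos: [0.6002, 0.1572, 0.19]
eef_rot: [0.479, 0.52, -0.52, -0.479]
ft_force: [1.1, -0.1, 0.9]
width: 0.0434
```

```bash
python3 - <<'E'
from h import *
c=snap('wrist','w10.png')
s=read_state(); print(s['ee_pos'],w2b(s['ee_pos']))
c2=snap('scene','s10.png');zoom(c2,'s10z.png',190,360,120,250)
E
```

```text
[0.60093278 0.15749612 0.19098261] [0.114482   0.06049527]
```

View pics/w10.png

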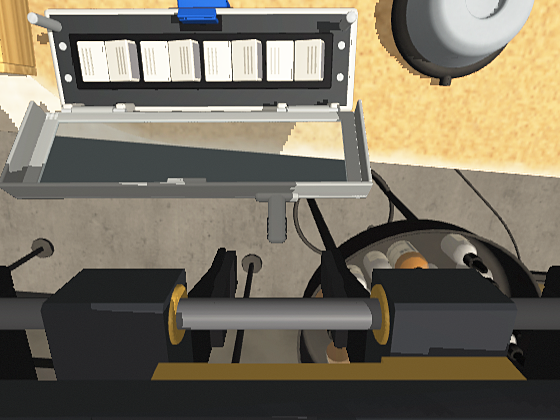

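View pics/s10z.png

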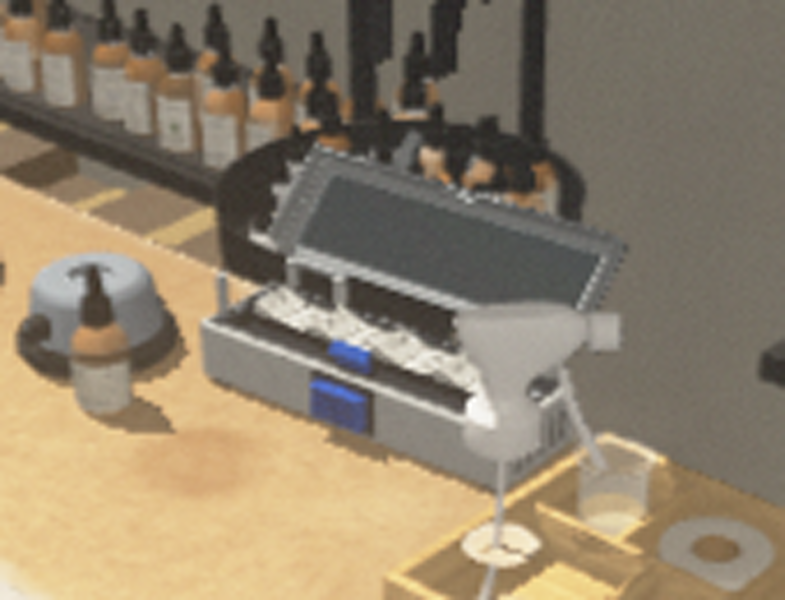

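```bash
python3 - <<'E'
from h import *
c=load('w10.png')
for phi in (2.3,2.35,2.4,2.45):
  for r,d in ((.112,-.001),(.112,.008),(.078,-.001),(.102,.0035)):
    x,z=hole(phi,r,d); u,v=proj(c,b2w(x,.06,z)); print(phi,r,d,round(u),round(v),round(x,4),round(z,4))
E
```

```text
2.3 0.112 -0.001 278 238 0.1134 0.1489
2.3 0.112 0.008 277 231 0.1067 0.1548
2.3 0.078 -0.001 277 193 0.0907 0.1235
2.3 0.102 0.0035 277 220 0.1034 0.1444
2.35 0.112 -0.001 278 241 0.1174 0.145
2.35 0.112 0.008 278 236 0.111 0.1513
2.35 0.078 -0.001 278 196 0.0935 0.1208
2.35 0.102 0.0035 278 224 0.1072 0.141
2.4 0.112 -0.001 278 244 0.1213 0.1409
2.4 0.112 0.008 278 240 0.1152 0.1476
2.4 0.078 -0.001 278 198 0.0962 0.1179
2.4 0.102 0.0035 278 228 0.1109 0.1375
2.45 0.112 -0.001 278 247 0.1249 0.1367
2.45 0.112 0.008 278 243 0.1192 0.1436
2.45 0.078 -0.001 278 201 0.0987 0.115
2.45 0.102 0.0035 278 231 0.1143 0.1337
```

Request:
jog_arm(commands=[{"translation":[-1.5,0,-30],"twist":0},{"translation":[0,0,-25],"twist":0},{"translation":[0,0,-15],"twist":0},{"translation":[0,0,0],"twist":0},{"translation":[0,0,0],"twist":0}])

```text
time: 21.45
ee_pos: [0.5998, 0.1579, 0.1204]
eef_rot: [0.479, 0.521, -0.52, -0.479]
ft_force: [0.3, -0.3, 0.5]
width: 0.0434
```

Request:
jog_arm(commands=[{"translation":[0,0,0],"twist":0},{"translation":[0,0,0],"twist":0},{"translation":[0,0,0],"twist":0},{"translation":[0,0,0],"twist":0},{"translation":[0,0,0],"twist":0},{"translation":[0,0,0],"twist":0}], grip=1)

```text
time: 22.05
ee_pos: [0.5994, 0.1559, 0.1191]
eef_rot: [-0.48, -0.52, 0.52, 0.479]
ft_force: [-0.7, -6.0, 2.2]
width: 0.0119
```

```bash
python3 - <<'E'
from h import *
s=read_state(); print(s['ee_pos'],s['ft_force'],w2b(s['ee_pos']),s['width'])
H=np.array([.038,.066]); b=w2b(s['ee_pos'])
g=np.array([b[0],s['ee_pos'][2]+.019])
v=g-H; r=np.hypot(*v); a0=np.arctan2(v[1],-v[0]); print('r',r,'a0',a0)
prev=s['ee_pos']; 
for a in list(np.arange(a0-.1,.35,-.1))+[.3,.25]:
    x=.038-r*np.cos(a); z=.066+r*np.sin(a)-.019
    p=b2w(x,b[1],z); print(round(a,2),((p-prev)*1000).round(1)); prev=p
E
```

```text
[0.59936061 0.15587133 0.11914235] [-0.65316485 -6.03160172  2.19000328] [0.11277757 0.05900982] 0.011883377788307732
r 0.10390478196184098 a0 2.3741289952203393
2.27 [-7.5 -0.6  7.1]
2.17 [-8.2 -0.7  6.3]
2.07 [-8.8 -0.8  5.5]
1.97 [-9.3 -0.8  4.5]
1.87 [-9.7 -0.8  3.6]
1.77 [-10.   -0.9   2.6]
1.67 [-10.2  -0.9   1.6]
1.57 [-10.3  -0.9   0.6]
1.47 [-10.3  -0.9  -0.5]
1.37 [-10.2  -0.9  -1.5]
1.27 [-10.   -0.9  -2.5]
1.17 [-9.7 -0.8 -3.5]
1.07 [-9.3 -0.8 -4.5]
0.97 [-8.8 -0.8 -5.4]
0.87 [-8.3 -0.7 -6.3]
0.77 [-7.6 -0.6 -7.1]
0.67 [-6.9 -0.6 -7.8]
0.57 [-6.  -0.5 -8.4]
0.47 [-5.2 -0.4 -9. ]
0.37 [-4.3 -0.4 -9.5]
0.3 [-2.5 -0.2 -7.3]
0.25 [-1.4 -0.1 -5. ]
```

Request:
jog_arm(commands=[{"translation":[-7.5,-2.2,7.1],"twist":0},{"translation":[-8.2,-0.7,6.3],"twist":0},{"translation":[-8.8,-0.8,5.5],"twist":0},{"translation":[-9.3,-0.8,4.5],"twist":0},{"translation":[-9.7,-0.8,3.6],"twist":0},{"translation":[-10,-0.9,2.6],"twist":0},{"translation":[-10.2,-0.9,1.6],"twist":0},{"translation":[-10.3,-0.9,0.6],"twist":0},{"translation":[-10.3,-0.9,-0.5],"twist":0},{"translation":[0,0,0],"twist":0},{"translation":[0,0,0],"twist":0}])

```text
time: 23.15
ee_pos: [0.514, 0.1486, 0.1502]
eef_rot: [-0.479, -0.52, 0.521, 0.479]
ft_force: [0.3, -4.2, -4.3]
width: 0.012
```

Request:
jog_arm(commands=[{"translation":[-10.2,-0.9,-1.5],"twist":0},{"translation":[-10,-0.9,-2.5],"twist":0},{"translation":[-9.7,-0.8,-3.5],"twist":0},{"translation":[-9.3,-0.8,-4.5],"twist":0},{"translation":[-8.8,-0.8,-5.4],"twist":0},{"translation":[-8.3,-0.7,-6.3],"twist":0},{"translation":[-7.6,-0.6,-7.1],"twist":0},{"translation":[0,0,0],"twist":0},{"translation":[0,0,0],"twist":0}])

```text
time: 24.05
ee_pos: [0.4509, 0.1432, 0.1196]
eef_rot: [0.479, 0.52, -0.52, -0.479]
ft_force: [2.6, -4.7, -4.1]
width: 0.0119
```

Request:
jog_arm(commands=[{"translation":[-6.9,-0.6,-7.8],"twist":0},{"translation":[-6,-0.5,-8.4],"twist":0},{"translation":[-5.2,-0.4,-9],"twist":0},{"translation":[-4.3,-0.4,-9.5],"twist":0},{"translation":[-2.5,-0.2,-7.3],"twist":0},{"translation":[0,0,0],"twist":0},{"translation":[0,0,0],"twist":0}])

```text
time: 24.75
ee_pos: [0.4269, 0.1412, 0.078]
eef_rot: [0.479, 0.521, -0.52, -0.478]
ft_force: [4.2, -5.7, -1.8]
width: 0.0119
```

Request:
jog_arm(commands=[{"translation":[0,0,0],"twist":0},{"translation":[0,0,0],"twist":0},{"translation":[0,0,0],"twist":0},{"translation":[0,0,0],"twist":0},{"translation":[0,0,0],"twist":0},{"translation":[0,0,30],"twist":0},{"translation":[0,0,40],"twist":0},{"translation":[0,0,40],"twist":0},{"translation":[-10,-30,0],"twist":0},{"translation":[-10,-30,0],"twist":0},{"translation":[0,0,0],"twist":0},{"translation":[0,0,0],"twist":0}], grip=0.5)

```text
time: 25.95
ee_pos: [0.406, 0.0813, 0.1877]
eef_rot: [0.479, 0.52, -0.52, -0.479]
ft_force: [-0.1, 1.3, -0.6]
width: 0.0435
```

```bash
python3 - <<'E'
from h import *
c=snap('wrist','w11.png')
s=read_state(); print(s['ee_pos'],w2b(s['ee_pos']))
c2=snap('scene','s11.png');zoom(c2,'s11z.png',190,360,120,250)
x,z=hole(.22,.070,-.001);print(b2w(x,0,z))
zoom(c,'w11z.png',0,560,0,420,[b2w(x,0,z),b2w(*[hole(.22,.102)[0],.06,hole(.22,.102)[1]])])
E
```

```text
[0.40606539 0.08187412 0.1875518 ] [-0.08610199  0.00169008]
[0.46201406 0.08494504 0.08225197]
```

View pics/w11z.png

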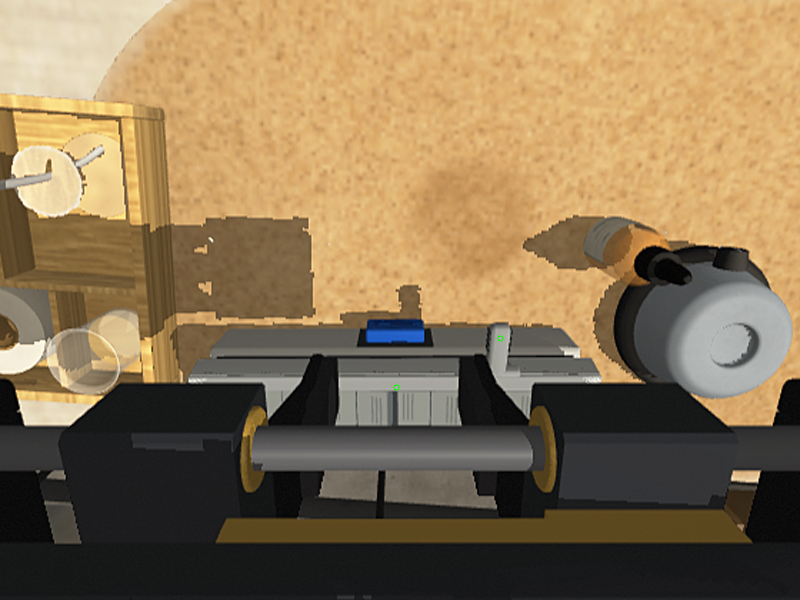

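View pics/s11z.png

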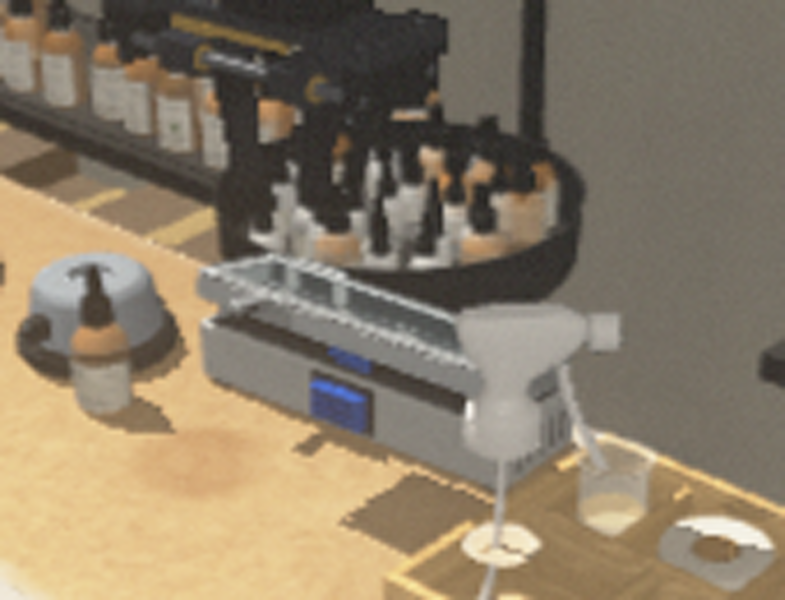

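Request:
jog_arm(commands=[{"translation":[18,1,0],"twist":0},{"translation":[18,1,0],"twist":0},{"translation":[18,1,0],"twist":0},{"translation":[0,0,-30],"twist":0},{"translation":[0,0,-30],"twist":0},{"translation":[0,0,-30],"twist":0},{"translation":[0,0,-6],"twist":0},{"translation":[0,0,0],"twist":0},{"translation":[0,0,0],"twist":0},{"translation":[0,0,0],"twist":0},{"translation":[0,0,0],"twist":0}], grip=1)

```text
time: 27.15
ee_pos: [0.4607, 0.0846, 0.0926]
eef_rot: [0.479, 0.521, -0.52, -0.479]
ft_force: [-0.1, -0.9, -0.8]
width: 0.0006
```

Request:
jog_arm(commands=[{"translation":[0,0,-4],"twist":0},{"translation":[0,0,-4],"twist":0},{"translation":[0,0,-4],"twist":0},{"translation":[0,0,-4],"twist":0},{"translation":[0,0,-3],"twist":0},{"translation":[0,0,-3],"twist":0},{"translation":[0,0,0],"twist":0},{"translation":[0,0,0],"twist":0}])

```text
time: 27.95
ee_pos: [0.4601, 0.0842, 0.0693]
eef_rot: [0.479, 0.52, -0.52, -0.479]
ft_force: [-0.0, -0.8, -0.8]
width: 0.0003
```

Request:
jog_arm(commands=[{"translation":[0,0,-1],"twist":0},{"translation":[0,0,-1],"twist":0},{"translation":[0,0,-1],"twist":0},{"translation":[0,0,0],"twist":0},{"translation":[0,0,0],"twist":0}])

```text
time: 28.45
ee_pos: [0.4603, 0.0843, 0.0673]
eef_rot: [0.479, 0.521, -0.52, -0.479]
ft_force: [-4.2, -0.8, 12.6]
width: 0.0002
```

Request:
jog_arm(commands=[{"translation":[0,0,10],"twist":0},{"translation":[0,0,30],"twist":0},{"translation":[0,0,40],"twist":0},{"translation":[-20,0,40],"twist":0},{"translation":[-30,0,40],"twist":0},{"translation":[0,0,0],"twist":0},{"translation":[0,0,0],"twist":0},{"translation":[0,0,0],"twist":0}])

```text
time: 29.25
ee_pos: [0.4099, 0.0841, 0.2257]
eef_rot: [-0.479, -0.52, 0.521, 0.479]
ft_force: [-0.3, 0.3, 0.9]
width: 0.0004
```

```bash
python3 - <<'E'
from h import *
c=snap('wrist','w12.png')
zoom(c,'w12z.png',0,560,0,420,[b2w(-.064,.06,.063)])
c2=snap('scene','s12.png');zoom(c2,'s12z.png',190,360,120,250)
E
python3 m.py w12.png
```

```text
blue [256 209  37  15 502] [274.0936255  216.00796813] [0.44408966 0.08274537]
red [422 151  24  27 163] [432.49693252 158.51533742] [0.36734281 0.22941145]
```

View pics/w12z.png

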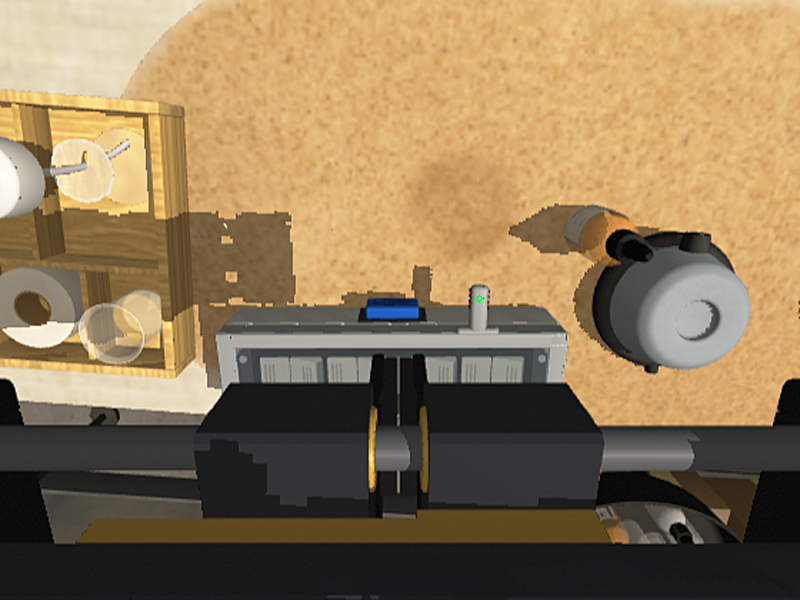

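View pics/s12z.png

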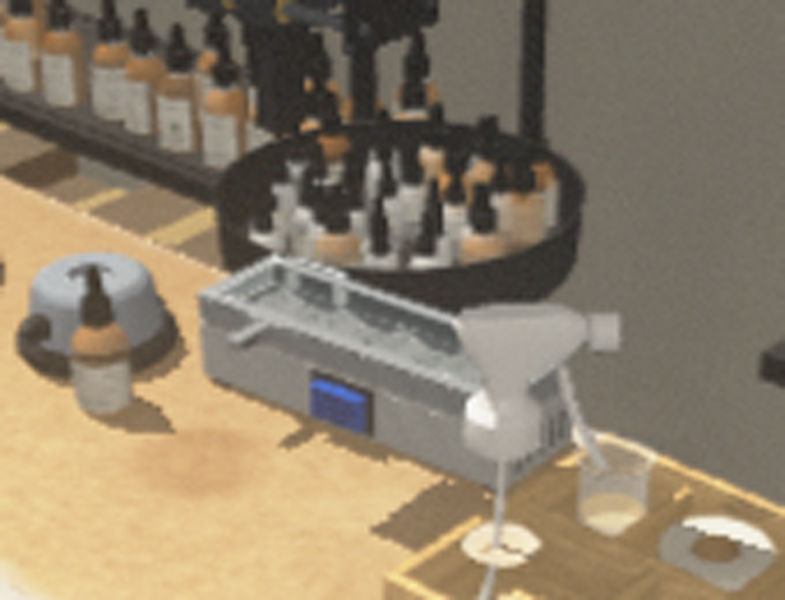

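Both pictures show the guard flush on the box, with the tongue at its shut position (wrist view, about 480,298). The tab is out, there is no red on the rockers, and the things round the box are in place. I'm handing the job in.

```bash
python3 - <<'E'
from h import *
print(close_job())
E
```

```text
the job is handed in; nothing more can be done
None
```

The switch box is shut down and the job is handed in, at about 29 s of the 69 s allowed; `close_job()` gives no verdict.

**What I did:**
- I pushed the tab in until the guard popped. The force reached about 10 N as the rising guard touched the hand, so I backed away.
- I pinched the tongue, swung the guard over and let go past the tipping point. It came to rest at about 2.37 rad, measured in the wrist view later, just before I closed it; all four rockers were still on.
- I dragged the closed fingertip along the row in one pass with the tip at 54 mm. The force peaked near 11 N along the row in the readings I took.
- I swung the guard back onto its pins by the tongue, then pressed its front bar down until it held, at 12.6 N and 67 mm.

**Last checks:**
- The guard lay flush, with its tongue where it should be when shut, and the tab was out.
- No red flank showed on any rocker. The hand hid part of the row in the last wrist view, but a clear view before closing showed all four off.
- The things round the box had not visibly moved.
- The robot was clear of everything.

**One check disagreed:** measured across two views, the tongue tip came out about 47 mm high instead of about 63 mm. The other points were within about 11 mm of the heights in the text, so I put it down to the rounded tip in the coarse top view. I used the text's height and both pinches of the tongue held.

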